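# Put the tweezers away and close the tin on the shower shelf

## Robot

A 6-joint arm with a two-finger parallel gripper is mounted at the origin on the work surface. World frame = base frame: x ahead of the robot, y to its left, z up, the work surface at z = 0. Lengths are in m, angles in degrees, forces in N, time in s.
With the tool pointing down it reaches from about 0.3 to 1 m from the base axis. Payload 5.1 kg.
Tool frame: the origin (TCP) lies midway between the tips of the shut fingers; the grasp point (between the pads) lies behind it (grip_point_offset is the z of the grasp point in the tool frame, in m); z points along the fingers, y is the line along which they close (so a half turn about z gives the same grasp; the last joint's range is limited). The gripper opens to 95 mm and grips with 3 to 60 N. Pads are 20 mm wide; open, the fingers measure 119 mm over their backs; the gripper's body (75 mm by 180 mm) begins 59 mm behind the grasp point.
Start: joints at [58.637, 7.093, 94.555, -0, 78.352, -4.733], TCP at [0.291, 0.581, 0.215] pointing down, gripper open.
Joint ranges: [-149.61, 149.61], [-58.7, 133.49], [1.44, 155.28], [-77.14, 257.14], [18.33, 153.61], [-166.67, 166.67]. Speed limits (degrees/s): [147.25, 147.25, 180, 180, 180, 180].

## Interface

Orientations are given as [roll, pitch, yaw] about the fixed x, y, z axes, in that order (R = Rz(yaw) Ry(pitch) Rx(roll)).
In Python, from rig import * gives the robot as it stands. The module is installed in compiled form; this text tells all that it offers.
- The arm moves only by the tool step_arm, never from a script. Its argument "steps" is a list of rows, each an object of numbers: "x", "y", "z": the shift along the tool's x, y, z in cm; "rx", "ry", "rz": the turn, a rotation vector about the tool's x, y, z in rad. A call has 1 to 10 rows; each row is the pose to reach, as a shift and turn from the pose commanded when the call began, along the tool's axes at that moment; what a row does not reach only later rows make up. A row lasts 1/12 s, in which the tool goes at most 41.7 mm and 7.16 degrees, less where a joint would pass 70% of its speed; a pose out of reach is approached as far as the arm can. A call with a gripper value outside its range is refused whole. "claw" is the finger opening in cm, from 0 to 9.51, set as the call begins (left out, the last holds). The fingers move at their own pace and stop on an object; "grip_force" is the grip in N (left out, the last holds). Time passes only in rows, so rows that repeat a pose let the fingers close. It gives the time, the measured TCP pose, the force, the opening and the grip force at its end, in the units of the state.
- get_state(): the state, without advancing time (a new reading comes with each control period).
- grab_frame(name): name is "scene" or "top" or "wrist"; returns a dict with "img" (420x560x3 uint8, red, green, blue), "z_map" (420x560 float32, m along the optical axis (not along the pixel's ray), 0 where there is no reading), "mtx" (3x3 intrinsics, pixels), "D" ([k1, k2, p1, p2, k3] as OpenCV has them; the pictures are not rectified), "R" (3x3) and "t" (3): a world point X has camera coordinates R X + t; the wrist camera has in their place "mount" (4x4, takes a point from camera to tool coordinates, whose origin is the TCP and whose axes are the flange's). Camera axes: x right, y down, z forward; pixel columns grow to the right and rows downward; lengths in m; the calibration is good to about 2 mm. A picture is of the moment at which its call begins: read the wrist's pose just before it.
- finish_job(): hands the job in; it is judged then, once.
The state is a dict: "time_s": time; "qpos": joint angles; "dq": joint speeds; "tau": joint torques, N m; "ee_pos": TCP position; "tool_rot": TCP orientation; "ft_force": force on the tool from outside, world axes, zero at the start; "ft_torque": the same for the moment, N m; "finger_gap": finger opening in m; "finger_force": force on a finger pad.
Only numpy, scipy, OpenCV 4.12 (cv2) and the standard library are available. Lean on these libraries where they do the work, as an engineer would, in place of code of your own. Each camera call takes 0.05 s, during which the arm holds its last target. There are 200 camera calls.

## Task

Put the green tweezers into the open steel tin, lying flat inside, then set the tin's own steel lid with the black handle on it so that it sits square and flat all round and closes the tin. Leave the tin standing where it is, and leave the orange-handled nail file alone.

Things in the scene. Friction and masses are not known exactly. Their poses are not given: they have to be found in the camera images.
- tin: Open, shallow rectangular steel tin with a blue liner, standing loose on the shelf (about 0.45 kg). Outside 94 mm along its x, 136 mm along its y, 26 mm high; walls 4 mm, so the mouth is 86 x 128 mm; its inner floor is 4 mm above the shelf. Origin: centre of its underside; z up.
- tin_lid: Steel lid: plate 100 (x) x 142 (y) x 4 mm; under it a centred pad 68 x 110 x 5 mm that enters the tin's mouth with 9 mm play each way. On top a black bar handle, centred, 14 (x) x 50 (y) x 24 mm tall. Origin: centre of the pad's underside, handle top 33 mm above. Seated: origin 21 mm above the tin's, axes along the tin's, either way round. (The white lid is not it.)
- tweezers: Green-lacquered tweezers lying on the shelf, stiff (they do not spring shut), 30 g: 98 mm long (along its y), 12 mm wide in the middle (along its x), 10 mm high. Origin: centre of the underside; z up. Grip it across x at the middle.
- nail_file: Nail file lying on the shelf, about 92 mm long (along its y), with an orange plastic handle 44 mm long, 12 mm wide and 10 mm high, and a dark blade. Origin: underside, near mid-length. It is to be left alone.
Mind the look-alikes: they are no part of the job. Leave any pink or yellow look-alike of the tin_lid alone.

How it is judged:
By the outcome, as a careful person would: the job done as asked, in the order asked, and still so for the second after the job is handed in, with the robot touching nothing.
It also fails if it takes over 58 s, if anything falls off the work surface, if the arm or the gripper's body presses on something with over 40 N, if the wrist force passes 120 N, or if a joint passes its speed limit or range.

## Working session

There is one attempt and no reset: what is moved stays moved. The work goes in short steps, Python scripts to look and compute and a tool call to move; the robot and the scene stay as the last step left them, time stands still between calls to the robot, and variables do not carry over. Pictures are saved under pics/ and viewed, at most 10 in all, crops included, and the job is handed in when it is done.

Besides the shell and the picture viewer there is one more tool, called after "Call:" as a command line: name --argument value ..., lists and objects as JSON in quotes. step_arm: Moves the arm, as the interface text tells. Its arguments: {"type":"object","properties":{"steps":{"type":"array","items":{"type":"object","properties":{"x":{"type":"number"},"y":{"type":"number"},"z":{"type":"number"},"rx":{"type":"number"},"ry":{"type":"number"},"rz":{"type":"number"}}}},"claw":{"type":"number"},"grip_force":{"type":"number"}},"required":["steps"]}

```bash
mkdir -p pics; cat > h.py <<'E'
from rig import *
import numpy as np, cv2, pickle
def save(n,f): cv2.imwrite(f'pics/{n}.png',f['img'][:,:,::-1]); pickle.dump(f,open(f'{n}.pkl','wb'))
E
python3 - <<'E'
from h import *
s=get_state();print({k:np.round(v,3).tolist() for k,v in s.items()})
a=grab_frame('top');b=grab_frame('scene')
save('top1',a);save('scene1',b)
for f in(a,b):print(np.round(f['mtx'],1).tolist(),f['D'],np.round(-f['R'].T@f['t'],3),np.round(f['R'],2).tolist())
try: import rig;print([k for k in dir(rig) if k[0]!='_'])
except Exception as e:print(e)
E
```

```text
{'time_s': 0.0, 'qpos': [58.636, 7.133, 94.635, 0.001, 78.352, -4.733], 'dq': [0.086, 0.004, -0.015, 0.048, -0.084, 0.041], 'tau': [-0.0, -41.761, -35.993, 0.078, 0.049, -0.0], 'ee_pos': [0.291, 0.58, 0.213], 'tool_rot': [-179.881, -0.01, 153.368], 'ft_force': [0.666, 0.85, 0.485], 'ft_torque': [0.016, 0.037, -0.054], 'finger_force': 0.0, 'finger_gap': 0.095}
[[382.5, 0.0, 277.2], [0.0, 382.5, 207.3], [0.0, 0.0, 1.0]] [-0.08806151  0.          0.          0.          0.        ] [ 0.394 -0.003  0.775] [[0.02, -1.0, -0.01], [-0.99, -0.02, -0.11], [0.11, 0.01, -0.99]]
[[521.3, 0.0, 277.5], [0.0, 521.3, 211.2], [0.0, 0.0, 1.0]] [-0.14207884  0.          0.          0.          0.        ] [ 1.209 -0.152  0.742] [[0.22, 0.98, 0.01], [0.67, -0.14, -0.73], [-0.71, 0.17, -0.68]]
['MotionError', 'finish_job', 'get_state', 'grab_frame', 'grip_point_offset']
```

View pics/top1.png

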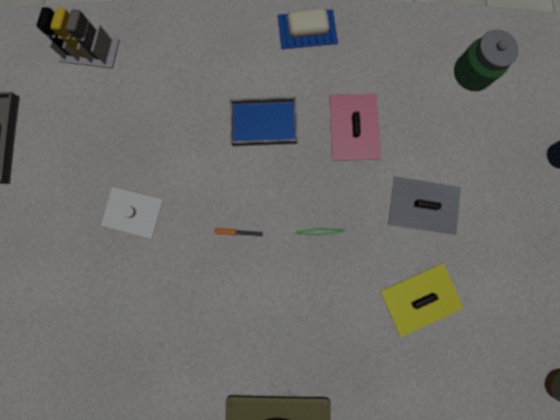

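View pics/scene1.png

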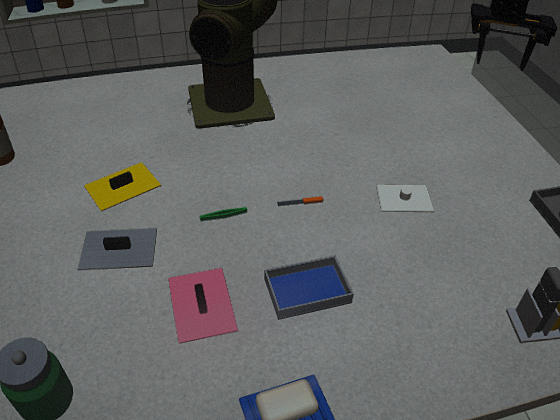

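The top view shows these objects:
- Blue-lined tin at (264,121).
- Green tweezers at (320,232). The look-alike is the orange nail file at (238,232).
- Lid candidates: pink (356,127), grey steel with black handle (425,205), yellow (422,300), and white with a knob (132,212).

By the description, the lid I want is the grey one at (425,205). The scene view agrees: grey lid at (118,248), green tweezers at (223,214), tin at (308,287).

```bash
cat >> h.py <<'E'
def cast(f,uv,z,R=None,t=None):
    R=f['R'] if R is None else R; t=f['t'] if t is None else t
    uv=np.asarray(uv,float).reshape(-1,1,2)
    n=cv2.undistortPoints(uv,f['mtx'],f['D']).reshape(-1,2)
    d=np.c_[n,np.ones(len(n))]@R; c=-R.T@t
    return c+d*((z-c[2])/d[:,2])[:,None]
def rect(P):
    (c,(w,h),a)=cv2.minAreaRect((P[:,:2]*1000).astype(np.float32))
    if w>h: a-=90; w,h=h,w   # a = direction of short side (x axis), long = a+90
    return np.round(c,1),round(w,1),round(h,1),round((a+90)%180-90,1)
def blob(m,c,r=45):
    m=m.astype(np.uint8).copy(); k=np.zeros_like(m); cv2.circle(k,c,r,1,-1); m&=k
    cs,_=cv2.findContours(m,cv2.RETR_EXTERNAL,cv2.CHAIN_APPROX_NONE)
    return max(cs,key=len).reshape(-1,2)
E
python3 - <<'E'
from h import *
f={n:pickle.load(open(n+'1.pkl','rb')) for n in('top','scene')}
print('gpo',grip_point_offset)
C=dict(top=dict(tin=(264,121),lid=(425,205),h=(428,204),tw=(320,232),nf=(238,232)),scene=dict(tin=(308,285),lid=(118,248),h=(117,243),tw=(223,214),nf=(300,201)))
for n in f:
    hsv=cv2.cvtColor(f[n]['img'],cv2.COLOR_RGB2HSV); H,S,V=[hsv[...,i].astype(int) for i in range(3)]
    print(n,[ (k,hsv[c[1],c[0]].tolist()) for k,c in C[n].items()], hsv[195,405 if n=='top' else 100].tolist(),'bg',hsv[260,300 if n=='top' else 400].tolist())
    liner=(H>105)&(H<125)&(S>130); green=(H>45)&(H<85)&(S>80); orange=(H<20)&(S>150)
    for k,m,z in(('tin',liner,.004),('tw',green,.004),('nf',orange,.005),('h',V<50,.033)):
        b=blob(m,C[n][k],22 if k=='h' else 55);print(k,len(b),b.mean(0).round(),*rect(cast(f[n],b,z)))
    for k in C[n]:
        u,v=C[n][k]; zz=f[n]['z_map'][v,u]
        x=cv2.undistortPoints(np.array([[[u,v]]],float),f[n]['mtx'],f[n]['D'])[0,0]
        print(k,'depth pt',(f[n]['R'].T@(np.r_[x,1]*zz-f[n]['t'])).round(4))
    cv2.imwrite(f'pics/c_{n}.png',0)if 0 else None
t=f['top']['img'][80:270,200:480,::-1]
cv2.imwrite('pics/crop.png',cv2.resize(cv2.convertScaleAbs(t,alpha=1.6),None,fx=2.8,fy=2.8))
E
```

```text
gpo -0.0188
top [('tin', [108, 192, 109]), ('lid', [0, 27, 28]), ('h', [0, 17, 30]), ('tw', [53, 18, 113]), ('nf', [113, 45, 51])] [110, 17, 90] bg [10, 7, 117]
tin 186 [263. 121.] [657.4  38.2] 78.4 125.4 3.0
tw 31 [336. 230.] [ 431.  -112.7] 6.0 28.3 0.9
nf 43 [225. 231.] [426.3 111.3] 8.1 40.7 1.0
h 59 [427. 204.] [ 483.6 -289.3] 14.7 52.8 -7.7
tin depth pt [0.6571 0.0374 0.004 ]
lid depth pt [ 0.4825 -0.2855  0.0316]
h depth pt [ 0.4843 -0.2909  0.0336]
tw depth pt [ 0.4276 -0.0807  0.0014]
nf depth pt [0.4247 0.0848 0.0059]
scene [('tin', [112, 175, 109]), ('lid', [60, 107, 19]), ('h', [160, 55, 14]), ('tw', [66, 187, 90]), ('nf', [111, 60, 55])] [26, 237, 144] bg [98, 9, 120]
tin 185 [306. 286.] [647.6  40. ] 70.2 122.5 2.8
tw 99 [223. 213.] [428.5 -78.4] 23.0 98.2 8.3
nf 44 [312. 199.] [426.4 111.9] 15.9 41.3 -11.9
h 70 [117. 243.] [ 497.5 -291.8] 31.1 56.0 -11.5
tin depth pt [0.6475 0.0417 0.0055]
lid depth pt [ 0.4926 -0.2924  0.014 ]
h depth pt [ 0.4943 -0.2913  0.0294]
tw depth pt [ 0.4388 -0.081   0.012 ]
nf depth pt [0.4254 0.0845 0.0049]
```

View pics/crop.png

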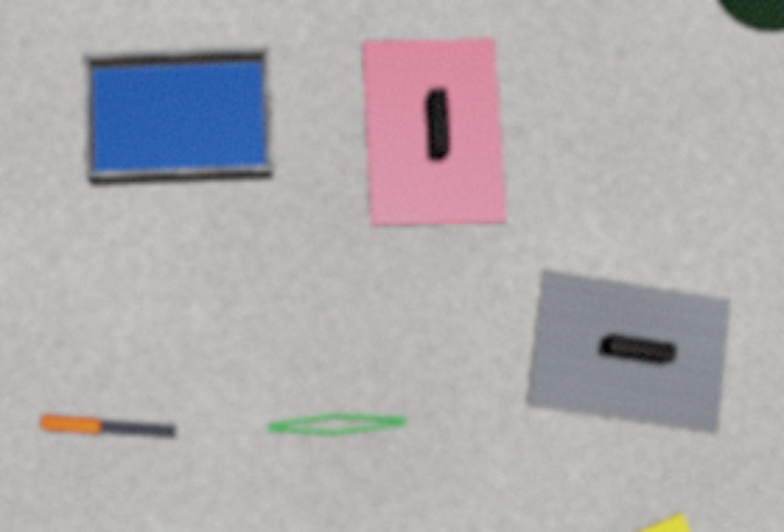

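The crop confirms the grey steel plate with the black bar, at full-frame pixel (427,204), and the green tweezers at about (320,231). Next I fly over the tweezers and refine their pose with the wrist camera.

```bash
cat >> h.py <<'E'
from scipy.spatial.transform import Rotation as Ro
def go(x,y,z,yaw):
    s=get_state(); R=Ro.from_euler('xyz',s['tool_rot'],degrees=True).as_matrix()
    y0=s['tool_rot'][2]; Rl=Ro.from_euler('xyz',[180,0,y0],degrees=True).as_matrix()
    d=Rl.T@(np.array([x,y,z])-s['ee_pos'])*100
    print('t',s['time_s'],'pos',np.round(s['ee_pos'],4),'rot',np.round(s['tool_rot'],2),'gap',round(s['finger_gap'],4),'| d cm',np.round(d,2),'rz',round(-np.deg2rad((yaw-y0+180)%360-180),4))
def wrist(n):
    s=get_state(); f=grab_frame('wrist')
    T=np.eye(4);T[:3,:3]=Ro.from_euler('xyz',s['tool_rot'],degrees=True).as_matrix();T[:3,3]=s['ee_pos']
    M=np.linalg.inv(T@f['mount']); f['R'],f['t']=M[:3,:3],M[:3,3]; save(n,f); return f
E
python3 -c "
from h import *
go(.42,-.08,.2,90)"
```

```text
t 0.1 pos [0.2911 0.5805 0.2135] rot [-1.7989e+02 -1.0000e-02  1.5337e+02] gap 0.0949 | d cm [-41.13 -53.27   1.35] rz 1.106
```

Call:
step_arm --steps '[{"x": -41.1,"y": -53.3,"z": 1.4,"rz": 1.106},{"x": -41.1,"y": -53.3,"z": 1.4,"rz": 1.106},{"x": -41.1,"y": -53.3,"z": 1.4,"rz": 1.106},{"x": -41.1,"y": -53.3,"z": 1.4,"rz": 1.106},{"x": -41.1,"y": -53.3,"z": 1.4,"rz": 1.106},{"x": -41.1,"y": -53.3,"z": 1.4,"rz": 1.106},{"x": -41.1,"y": -53.3,"z": 1.4,"rz": 1.106},{"x": -41.1,"y": -53.3,"z": 1.4,"rz": 1.106},{"x": -41.1,"y": -53.3,"z": 1.4,"rz": 1.106},{"x": -41.1,"y": -53.3,"z": 1.4,"rz": 1.106}]' --claw 5

```text
schema error: expected keys x, y, z, rx, ry, rz
```

```bash
python3 -c "
from h import *
go(.42,-.08,.2,90)"
```

```text
t 0.1 pos [0.2911 0.5805 0.2135] rot [-1.7989e+02 -1.0000e-02  1.5337e+02] gap 0.0949 | d cm [-41.13 -53.27   1.35] rz 1.106
```

All six keys are required.

Call:
step_arm --steps '[{"x": -41.1,"y": -53.3,"z": 1.4,"rx": 0,"ry": 0,"rz": 1.106},{"x": -41.1,"y": -53.3,"z": 1.4,"rx": 0,"ry": 0,"rz": 1.106},{"x": -41.1,"y": -53.3,"z": 1.4,"rx": 0,"ry": 0,"rz": 1.106},{"x": -41.1,"y": -53.3,"z": 1.4,"rx": 0,"ry": 0,"rz": 1.106},{"x": -41.1,"y": -53.3,"z": 1.4,"rx": 0,"ry": 0,"rz": 1.106},{"x": -41.1,"y": -53.3,"z": 1.4,"rx": 0,"ry": 0,"rz": 1.106},{"x": -41.1,"y": -53.3,"z": 1.4,"rx": 0,"ry": 0,"rz": 1.106},{"x": -41.1,"y": -53.3,"z": 1.4,"rx": 0,"ry": 0,"rz": 1.106},{"x": -41.1,"y": -53.3,"z": 1.4,"rx": 0,"ry": 0,"rz": 1.106},{"x": -41.1,"y": -53.3,"z": 1.4,"rx": 0,"ry": 0,"rz": 1.106}]' --claw 5

```text
time_s: 0.93
ee_pos: [0.3705, 0.1703, 0.2056]
tool_rot: [180.0, 0.0, 89.8]
ft_force: [1.1, 0.6, -0.1]
finger_gap: 0.0502
finger_force: 0.0
```

```bash
python3 -c "
from h import *
go(.42,-.08,.2,90)"
```

```text
t 0.9333 pos [0.3705 0.1703 0.2056] rot [179.99   0.    89.84] gap 0.0502 | d cm [-25.01   5.02   0.56] rz -0.0028
```

Call:
step_arm --steps '[{"x": -25,"y": 5,"z": 0,"rx": 0,"ry": 0,"rz": 0},{"x": -25,"y": 5,"z": 0,"rx": 0,"ry": 0,"rz": 0},{"x": -25,"y": 5,"z": 0,"rx": 0,"ry": 0,"rz": 0},{"x": -25,"y": 5,"z": 0,"rx": 0,"ry": 0,"rz": 0},{"x": -25,"y": 5,"z": 0,"rx": 0,"ry": 0,"rz": 0},{"x": -25,"y": 5,"z": 0,"rx": 0,"ry": 0,"rz": 0},{"x": -25,"y": 5,"z": 0,"rx": 0,"ry": 0,"rz": 0},{"x": -25,"y": 5,"z": 0,"rx": 0,"ry": 0,"rz": 0},{"x": -25,"y": 5,"z": 0,"rx": 0,"ry": 0,"rz": 0},{"x": -25,"y": 5,"z": 0,"rx": 0,"ry": 0,"rz": 0}]'

```text
time_s: 1.77
ee_pos: [0.4206, -0.0766, 0.2056]
tool_rot: [-180.0, -0.0, 90.1]
ft_force: [0.2, -0.0, 0.5]
finger_gap: 0.0503
finger_force: 0.0
```

```bash
python3 - <<'E'
from h import *
go(.428,-.08,.1,90)
f=wrist('w1')
hsv=cv2.cvtColor(f['img'],cv2.COLOR_RGB2HSV); H,S,V=[hsv[...,i].astype(int) for i in range(3)]
m=(H>45)&(H<85)&(S>70)
p=np.argwhere(m)[:,::-1]; print(len(p),p.mean(0))
for z in(0,.01):print(rect(cast(f,p,z)))
print(np.round(-f['R'].T@f['t'],3))
E
```

```text
t 1.7667 pos [ 0.4206 -0.0766  0.2056] rot [-1.7996e+02 -4.0000e-02  9.0090e+01] gap 0.0503 | d cm [-0.34  0.74 10.56] rz 0.0016
4922 [282.26351077 346.938846  ]
(array([ 421., -230.]), 396.0, 840.6, -89.9)
(array([ 421., -224.]), 385.5, 818.2, -89.9)
[ 0.42  -0.004  0.375]
```

View pics/w1.png

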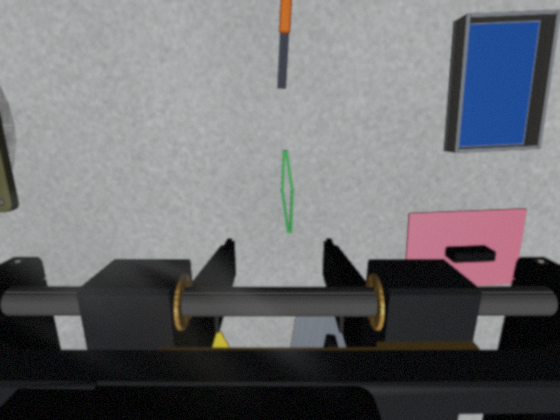

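The wrist view shows the tweezers at (287,192), standing clear between the finger line and the file at (284,40). The tin is at (500,85).

```bash
python3 - <<'E'
from h import *
f=pickle.load(open('w1.pkl','rb'))
hsv=cv2.cvtColor(f['img'],cv2.COLOR_RGB2HSV); H,S,V=[hsv[...,i].astype(int) for i in range(3)]
m=(H>45)&(H<85)&(S>70)
p=np.argwhere(m)[:,::-1]; p=p[(abs(p[:,0]-287)<30)&(abs(p[:,1]-192)<55)]
for z in(0,.005,.01):print(z,rect(cast(f,p,z)))
P=cast(f,p,.008);c=P[:,:2].mean(0);w,v=np.linalg.eigh(np.cov(P[:,:2].T));print(c,np.degrees(np.arctan2(v[1,1],v[0,1])))
t=pickle.load(open('top1.pkl','rb'))
hsv=cv2.cvtColor(t['img'],cv2.COLOR_RGB2HSV); H,S,V=[hsv[...,i].astype(int) for i in range(3)]
p=np.argwhere((H>45)&(H<85)&(S>50))[:,::-1]; p=p[(abs(p[:,0]-320)<30)&(abs(p[:,1]-232)<12)]
print('top',rect(cast(t,p,.008)))
# depth of tweezers ridge and shelf in wrist
print(np.round(cast(f,[[287,192]],.005),4))
E
```

```text
0 (array([429.9, -81.4]), 14.4, 99.0, 0.7)
0.005 (array([429.8, -80.4]), 14.2, 97.6, 0.7)
0.01 (array([429.7, -79.3]), 14.0, 96.3, 0.7)
[ 0.42960793 -0.07852649] 93.45500411382187
top (array([429.3, -80.1]), 12.0, 96.5, 0.9)
[[ 0.4298 -0.0794  0.005 ]]
```

Call:
step_arm --steps '[{"x": -0.34,"y": 0.9,"z": 4,"rx": 0,"ry": 0,"rz": -0.05},{"x": -0.34,"y": 0.9,"z": 8,"rx": 0,"ry": 0,"rz": -0.05},{"x": -0.34,"y": 0.9,"z": 12,"rx": 0,"ry": 0,"rz": -0.05},{"x": -0.34,"y": 0.9,"z": 15,"rx": 0,"ry": 0,"rz": -0.05},{"x": -0.34,"y": 0.9,"z": 17.3,"rx": 0,"ry": 0,"rz": -0.05},{"x": -0.34,"y": 0.9,"z": 18.8,"rx": 0,"ry": 0,"rz": -0.05},{"x": -0.34,"y": 0.9,"z": 19.6,"rx": 0,"ry": 0,"rz": -0.05},{"x": -0.34,"y": 0.9,"z": 19.6,"rx": 0,"ry": 0,"rz": -0.05},{"x": -0.34,"y": 0.9,"z": 19.6,"rx": 0,"ry": 0,"rz": -0.05}]'

```text
time_s: 2.57
ee_pos: [0.4303, -0.0805, 0.0105]
tool_rot: [180.0, 0.0, 93.0]
ft_force: [-0.6, -0.5, 0.6]
finger_gap: 0.0498
finger_force: 0.0
```

```bash
python3 -c "
from h import *
go(.4297,-.08,.005,93)"
```

```text
t 2.5667 pos [ 0.4303 -0.0805  0.0105] rot [1.7998e+02 1.0000e-02 9.2960e+01] gap 0.0498 | d cm [ 0.06 -0.06  0.55] rz -0.0006
```

Lower another 0.6 cm, then close.

Call:
step_arm --steps '[{"x": 0,"y": 0,"z": 0.3,"rx": 0,"ry": 0,"rz": 0},{"x": 0,"y": 0,"z": 0.6,"rx": 0,"ry": 0,"rz": 0},{"x": 0,"y": 0,"z": 0.6,"rx": 0,"ry": 0,"rz": 0}]'

```text
time_s: 2.82
ee_pos: [0.4304, -0.0813, 0.0045]
tool_rot: [179.9, 0.0, 92.9]
ft_force: [-0.9, 0.0, 0.1]
finger_gap: 0.0502
finger_force: 0.0
```

Call:
step_arm --steps '[{"x": 0,"y": 0,"z": 0,"rx": 0,"ry": 0,"rz": 0},{"x": 0,"y": 0,"z": 0,"rx": 0,"ry": 0,"rz": 0},{"x": 0,"y": 0,"z": 0,"rx": 0,"ry": 0,"rz": 0},{"x": 0,"y": 0,"z": 0,"rx": 0,"ry": 0,"rz": 0},{"x": 0,"y": 0,"z": 0,"rx": 0,"ry": 0,"rz": 0},{"x": 0,"y": 0,"z": 0,"rx": 0,"ry": 0,"rz": 0},{"x": 0,"y": 0,"z": 0,"rx": 0,"ry": 0,"rz": 0}]' --claw 0 --grip_force 15

```text
time_s: 3.4
ee_pos: [0.4299, -0.0813, 0.004]
tool_rot: [180.0, 0.0, 92.9]
ft_force: [-0.5, 0.5, 0.2]
finger_gap: 0.0119
finger_force: 15.0
```

```bash
python3 -c "
from h import *
go(.64,-.02,.15,93)"
```

```text
t 3.4 pos [ 0.4299 -0.0813  0.004 ] rot [180.     0.    92.86] gap 0.0119 | d cm [  5.08  21.29 -14.6 ] rz -0.0024
```

Call:
step_arm --steps '[{"x": 0,"y": 0,"z": -3,"rx": 0,"ry": 0,"rz": 0},{"x": 0,"y": 0,"z": -6,"rx": 0,"ry": 0,"rz": 0},{"x": 0.6,"y": 3,"z": -9,"rx": 0,"ry": 0,"rz": 0},{"x": 1.2,"y": 6,"z": -12,"rx": 0,"ry": 0,"rz": 0},{"x": 1.8,"y": 10,"z": -14.6,"rx": 0,"ry": 0,"rz": 0},{"x": 2.4,"y": 14,"z": -14.6,"rx": 0,"ry": 0,"rz": 0},{"x": 3,"y": 18,"z": -14.6,"rx": 0,"ry": 0,"rz": 0},{"x": 3.5,"y": 21.5,"z": -14.6,"rx": 0,"ry": 0,"rz": 0},{"x": 3.5,"y": 22.7,"z": -14.6,"rx": 0,"ry": 0,"rz": 0},{"x": 3.5,"y": 22.7,"z": -14.6,"rx": 0,"ry": 0,"rz": 0}]'

```text
time_s: 4.23
ee_pos: [0.6572, -0.0344, 0.1491]
tool_rot: [-180.0, -0.0, 92.9]
ft_force: [-1.4, -0.5, -0.4]
finger_gap: 0.0116
finger_force: 15.0
```

Call:
step_arm --steps '[{"x": 0,"y": 0,"z": 0,"rx": 0,"ry": 0,"rz": 0}]'

```text
time_s: 4.32
ee_pos: [0.6546, -0.0348, 0.149]
tool_rot: [-179.9, -0.0, 92.9]
ft_force: [0.5, -0.6, -0.6]
finger_gap: 0.0114
finger_force: 15.0
```

```bash
python3 - <<'E'
from h import *
f=wrist('w2')
go(.655,.038,.06,93)
hsv=cv2.cvtColor(f['img'],cv2.COLOR_RGB2HSV); H,S,V=[hsv[...,i].astype(int) for i in range(3)]
b=blob((H>105)&(H<125)&(S>130),(280,200),250)
print(b.min(0),b.max(0),-f['R'].T@f['t'])
for z in(.004,.015,.026):print(z,rect(cast(f,b,z)))
E
```

```text
t 4.3667 pos [ 0.6539 -0.035   0.1492] rot [-1.7989e+02 -1.0000e-02  9.2870e+01] gap 0.0117 | d cm [7.29 0.47 8.92] rz -0.0023
[237  54] [329 189] [0.65099722 0.038205   0.31863853]
0.004 (array([654.2,  39. ]), 83.5, 124.1, 2.9)
0.015 (array([654.1,  38.9]), 80.6, 119.8, 2.9)
0.026 (array([654. ,  38.9]), 77.7, 115.4, 2.9)
```

View pics/w2.png

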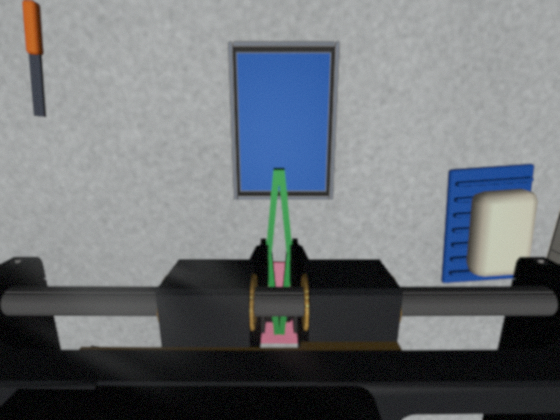

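The wrist view shows the tin liner centred at about (283,121), roughly square to the tool. The tweezers are held level and aligned at (280,250). The tin centre works out to (0.654, 0.039) with yaw 2.9°, and the visible liner of 83×124 mm is plausible against the 86×128 mouth. I lower them in now.

Call:
step_arm --steps '[{"x": 3.5,"y": 0.2,"z": 0,"rx": 0,"ry": 0,"rz": 0},{"x": 6,"y": 0.2,"z": 2,"rx": 0,"ry": 0,"rz": 0},{"x": 7.3,"y": 0.2,"z": 5,"rx": 0,"ry": 0,"rz": 0},{"x": 7.3,"y": 0.2,"z": 8,"rx": 0,"ry": 0,"rz": 0},{"x": 7.3,"y": 0.2,"z": 10.5,"rx": 0,"ry": 0,"rz": 0},{"x": 7.3,"y": 0.2,"z": 12,"rx": 0,"ry": 0,"rz": 0},{"x": 7.3,"y": 0.2,"z": 13,"rx": 0,"ry": 0,"rz": 0},{"x": 7.3,"y": 0.2,"z": 13.5,"rx": 0,"ry": 0,"rz": 0},{"x": 7.3,"y": 0.2,"z": 13.5,"rx": 0,"ry": 0,"rz": 0}]'

```text
time_s: 5.12
ee_pos: [0.6528, 0.0376, 0.0148]
tool_rot: [-180.0, -0.0, 92.8]
ft_force: [-0.2, -0.3, 0.2]
finger_gap: 0.0119
finger_force: 15.0
```

```bash
python3 -c "
from h import *
go(.654,.039,.009,93);print(get_state()['ft_force'])"
```

```text
t 5.1167 pos [0.6528 0.0376 0.0148] rot [-179.97   -0.     92.83] gap 0.0119 | d cm [0.14 0.13 0.58] rz -0.003
[-0.16771586 -0.2689189   0.18217403]
```

Call:
step_arm --steps '[{"x": 0,"y": 0,"z": 0.3,"rx": 0,"ry": 0,"rz": 0},{"x": 0,"y": 0,"z": 0.6,"rx": 0,"ry": 0,"rz": 0},{"x": 0,"y": 0,"z": 0.65,"rx": 0,"ry": 0,"rz": 0},{"x": 0,"y": 0,"z": 0.65,"rx": 0,"ry": 0,"rz": 0}]'

```text
time_s: 5.45
ee_pos: [0.6537, 0.038, 0.0091]
tool_rot: [179.9, 0.0, 92.9]
ft_force: [0.0, -1.4, -0.5]
finger_gap: 0.0119
finger_force: 15.0
```

Call:
step_arm --steps '[{"x": 0,"y": 0,"z": 0,"rx": 0,"ry": 0,"rz": 0},{"x": 0,"y": 0,"z": 0,"rx": 0,"ry": 0,"rz": 0},{"x": 0,"y": 0,"z": 0,"rx": 0,"ry": 0,"rz": 0},{"x": 0,"y": 0,"z": -2,"rx": 0,"ry": 0,"rz": 0},{"x": 0,"y": 0,"z": -6,"rx": 0,"ry": 0,"rz": 0},{"x": -2,"y": 0,"z": -10,"rx": 0,"ry": 0,"rz": 0},{"x": -5,"y": 0,"z": -14,"rx": 0,"ry": 0,"rz": 0},{"x": -7,"y": 0,"z": -16,"rx": 0,"ry": 0,"rz": 0},{"x": -7,"y": 0,"z": -16,"rx": 0,"ry": 0,"rz": 0},{"x": -7,"y": 0,"z": -16,"rx": 0,"ry": 0,"rz": 0}]' --claw 3

```text
time_s: 6.28
ee_pos: [0.6584, -0.0333, 0.172]
tool_rot: [179.7, 0.1, 92.7]
ft_force: [0.9, -0.3, -1.3]
finger_gap: 0.0297
finger_force: 0.0
```

```bash
python3 - <<'E'
from h import *
f=wrist('w3')
# lid: pre-position so the camera looks down on it (camera ~7.2 cm along tool +x from TCP)
go(.487,-.36,.17,81)
hsv=cv2.cvtColor(f['img'],cv2.COLOR_RGB2HSV); H,S,V=[hsv[...,i].astype(int) for i in range(3)]
b=blob((H>105)&(H<125)&(S>130),(280,150),120); print('liner',rect(cast(f,b,.004)))
g=blob((H>45)&(H<85)&(S>70),(283,130),80);print('tw',rect(cast(f,g,.012)))
o=blob((V<95)|((H>45)&(H<125)&(S>70)),(283,125),120);print('outer',rect(cast(f,o,.026)))
cv2.imwrite('pics/w3c.png',f['img'][0:260,130:430,::-1])
E
```

```text
t 6.3333 pos [ 0.6569 -0.0323  0.1692] rot [179.93  -0.    92.8 ] gap 0.0299 | d cm [-31.9  -18.57  -0.08] rz 0.206
liner (array([653.7,  39. ]), 83.4, 124.6, 2.8)
tw (array([652.7,  40.1]), 14.0, 96.3, 2.8)
outer (array([653.9,  39.4]), 85.8, 127.4, 2.8)
```

View pics/w3c.png

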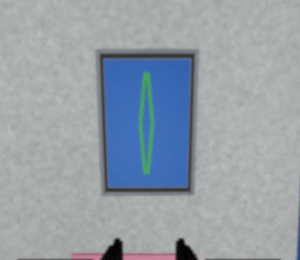

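The crop shows the tweezers lying flat in the tin at (147,122). The mouth measures 85.8×127.4 mm, centred at (653.9, 39.4) with yaw 2.8°, which matches the given size. Now over to the grey lid.

Call:
step_arm --steps '[{"x": -31.9,"y": -18.6,"z": 0,"rx": 0,"ry": 0,"rz": 0.206},{"x": -31.9,"y": -18.6,"z": 0,"rx": 0,"ry": 0,"rz": 0.206},{"x": -31.9,"y": -18.6,"z": 0,"rx": 0,"ry": 0,"rz": 0.206},{"x": -31.9,"y": -18.6,"z": 0,"rx": 0,"ry": 0,"rz": 0.206},{"x": -31.9,"y": -18.6,"z": 0,"rx": 0,"ry": 0,"rz": 0.206},{"x": -31.9,"y": -18.6,"z": 0,"rx": 0,"ry": 0,"rz": 0.206},{"x": -31.9,"y": -18.6,"z": 0,"rx": 0,"ry": 0,"rz": 0.206},{"x": -31.9,"y": -18.6,"z": 0,"rx": 0,"ry": 0,"rz": 0.206},{"x": -31.9,"y": -18.6,"z": 0,"rx": 0,"ry": 0,"rz": 0.206},{"x": -31.9,"y": -18.6,"z": 0,"rx": 0,"ry": 0,"rz": 0.206}]' --claw 5

```text
time_s: 7.17
ee_pos: [0.4835, -0.3629, 0.1658]
tool_rot: [-179.8, -0.0, 80.8]
ft_force: [-0.5, 0.8, 0.0]
finger_gap: 0.0502
finger_force: 0.0
```

Call:
step_arm --steps '[{"x": 0,"y": 0,"z": 0,"rx": 0,"ry": 0,"rz": 0},{"x": 0,"y": 0,"z": 0,"rx": 0,"ry": 0,"rz": 0}]'

```text
time_s: 7.33
ee_pos: [0.4866, -0.3583, 0.1665]
tool_rot: [-179.9, -0.1, 81.1]
ft_force: [0.0, 0.9, -0.2]
finger_gap: 0.05
finger_force: 0.0
```

```bash
python3 - <<'E'
from h import *
f=wrist('w4')
go(.487,-.29,.1,81)
hsv=cv2.cvtColor(f['img'],cv2.COLOR_RGB2HSV); H,S,V=[hsv[...,i].astype(int) for i in range(3)]
print(hsv[[60,120,180],[250,250,250]],hsv[120,60])
im=cv2.convertScaleAbs(f['img'],alpha=1.5);cv2.imwrite('pics/w4c.png',im[:260,80:480,::-1])
h=blob(V<50,(283,125),60)
for z in(.033,.009):print('handle',rect(cast(f,h,z)),h.min(0),h.max(0))
E
```

```text
t 7.3833 pos [ 0.487  -0.3579  0.1669] rot [-1.7988e+02 -1.1000e-01  8.1150e+01] gap 0.0498 | d cm [ 6.71 -1.05  6.69] rz 0.0026
[[109  15 137]
 [109  31 132]
 [109  26 136]] [ 27 183 198]
handle (array([ 486., -293.]), 11.8, 47.0, -7.7) [261 109] [274 161]
handle (array([ 485. , -293.5]), 12.8, 50.7, -7.7) [261 109] [274 161]
```

View pics/w4c.png

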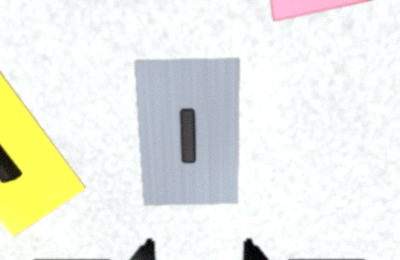

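The grey lid fills crop (135–240, 58–205) with its black bar at (188,136), clear of the yellow and pink lids.

```bash
python3 - <<'E'
from h import *
f=pickle.load(open('w4.pkl','rb'))
hsv=cv2.cvtColor(f['img'],cv2.COLOR_RGB2HSV); H,S,V=[hsv[...,i].astype(int) for i in range(3)]
print('bg',hsv[150,370],V[:230,330:370].mean())
m=(V<155)&(S<80); m=cv2.morphologyEx(m.astype(np.uint8),cv2.MORPH_OPEN,np.ones((5,5)))
b=blob(m,(267,132),110)
print(b.min(0),b.max(0),'plate',rect(cast(f,b,.009)))
for thr in(50,70,90):print(thr,rect(cast(f,blob(V<thr,(267,136),50),.033)))
E
```

```text
bg [ 90   4 176] 171.75815217391303
[214  57] [319 205] plate (array([ 485.5, -293.2]), 100.8, 142.3, -7.8)
50 (array([ 486., -293.]), 11.8, 47.0, -7.7)
70 (array([ 485.7, -293.4]), 12.9, 48.0, -7.5)
90 (array([ 485.7, -292.9]), 13.9, 48.7, -9.1)
```

Call:
step_arm --steps '[{"x": 3,"y": -1.1,"z": 2,"rx": 0,"ry": 0,"rz": -0.018},{"x": 6.4,"y": -1.1,"z": 4,"rx": 0,"ry": 0,"rz": -0.018},{"x": 6.4,"y": -1.1,"z": 7,"rx": 0,"ry": 0,"rz": -0.018},{"x": 6.4,"y": -1.1,"z": 10,"rx": 0,"ry": 0,"rz": -0.018},{"x": 6.4,"y": -1.1,"z": 12.5,"rx": 0,"ry": 0,"rz": -0.018},{"x": 6.4,"y": -1.1,"z": 14,"rx": 0,"ry": 0,"rz": -0.018},{"x": 6.4,"y": -1.1,"z": 14.5,"rx": 0,"ry": 0,"rz": -0.018},{"x": 6.4,"y": -1.1,"z": 14.5,"rx": 0,"ry": 0,"rz": -0.018},{"x": 6.4,"y": -1.1,"z": 14.5,"rx": 0,"ry": 0,"rz": -0.018}]'

```text
time_s: 8.13
ee_pos: [0.4868, -0.2942, 0.024]
tool_rot: [180.0, 0.0, 82.2]
ft_force: [-0.3, -0.0, 0.1]
finger_gap: 0.0499
finger_force: 0.0
```

```bash
python3 -c "
from h import *
go(.4856,-.2932,.0135,82.2)"
```

```text
t 8.1333 pos [ 0.4868 -0.2942  0.024 ] rot [1.7997e+02 1.0000e-02 8.2180e+01] gap 0.0499 | d cm [ 0.08 -0.13  1.05] rz -0.0003
```

Call:
step_arm --steps '[{"x": 0.1,"y": -0.1,"z": 0.5,"rx": 0,"ry": 0,"rz": 0},{"x": 0.1,"y": -0.1,"z": 1.0,"rx": 0,"ry": 0,"rz": 0},{"x": 0.1,"y": -0.1,"z": 1.0,"rx": 0,"ry": 0,"rz": 0}]'

```text
time_s: 8.38
ee_pos: [0.4851, -0.2936, 0.0134]
tool_rot: [180.0, 0.0, 82.1]
ft_force: [-1.1, -0.0, -0.1]
finger_gap: 0.0501
finger_force: 0.0
```

Call:
step_arm --steps '[{"x": 0,"y": 0,"z": 0,"rx": 0,"ry": 0,"rz": 0},{"x": 0,"y": 0,"z": 0,"rx": 0,"ry": 0,"rz": 0},{"x": 0,"y": 0,"z": 0,"rx": 0,"ry": 0,"rz": 0},{"x": 0,"y": 0,"z": 0,"rx": 0,"ry": 0,"rz": 0},{"x": 0,"y": 0,"z": 0,"rx": 0,"ry": 0,"rz": 0},{"x": 0,"y": 0,"z": 0,"rx": 0,"ry": 0,"rz": 0}]' --claw 0 --grip_force 45

```text
time_s: 8.88
ee_pos: [0.4851, -0.2938, 0.0136]
tool_rot: [180.0, 0.0, 82.1]
ft_force: [0.0, 0.5, 0.6]
finger_gap: 0.0156
finger_force: 0.0
```

Call:
step_arm --steps '[{"x": 0,"y": 0,"z": 0,"rx": 0,"ry": 0,"rz": 0},{"x": 0,"y": 0,"z": 0,"rx": 0,"ry": 0,"rz": 0}]'

```text
time_s: 9.05
ee_pos: [0.4852, -0.2939, 0.0136]
tool_rot: [180.0, 0.0, 82.1]
ft_force: [-0.2, 0.1, 0.2]
finger_gap: 0.0137
finger_force: 45.0
```

```bash
python3 -c "
from h import *
go(.654,-.06,.13,92.8)"
```

```text
t 9.05 pos [ 0.4852 -0.2939  0.0136] rot [1.7998e+02 1.0000e-02 8.2090e+01] gap 0.0137 | d cm [ 25.49  13.5  -11.64] rz -0.187
```

Call:
step_arm --steps '[{"x": 0,"y": 0,"z": -1,"rx": 0,"ry": 0,"rz": 0},{"x": 0,"y": 0,"z": -3,"rx": 0,"ry": 0,"rz": 0},{"x": 0,"y": 0,"z": -6,"rx": 0,"ry": 0,"rz": 0},{"x": 2,"y": 1,"z": -9,"rx": 0,"ry": 0,"rz": -0.02},{"x": 5,"y": 2.6,"z": -11,"rx": 0,"ry": 0,"rz": -0.05},{"x": 8,"y": 4.2,"z": -11.6,"rx": 0,"ry": 0,"rz": -0.08},{"x": 11,"y": 5.8,"z": -11.6,"rx": 0,"ry": 0,"rz": -0.11},{"x": 14,"y": 7.4,"z": -11.6,"rx": 0,"ry": 0,"rz": -0.14},{"x": 17,"y": 9,"z": -11.6,"rx": 0,"ry": 0,"rz": -0.17},{"x": 20,"y": 10.6,"z": -11.6,"rx": 0,"ry": 0,"rz": -0.187}]'

```text
time_s: 9.88
ee_pos: [0.6181, -0.1086, 0.1299]
tool_rot: [-180.0, -0.0, 92.9]
ft_force: [0.3, -0.3, -1.5]
finger_gap: 0.0134
finger_force: 45.0
```

Call:
step_arm --steps '[{"x": 1.5,"y": 0.5,"z": 0,"rx": 0,"ry": 0,"rz": 0},{"x": 2.5,"y": 1,"z": 0,"rx": 0,"ry": 0,"rz": 0},{"x": 3,"y": 1.2,"z": 0,"rx": 0,"ry": 0,"rz": 0},{"x": 3,"y": 1.2,"z": 0,"rx": 0,"ry": 0,"rz": 0},{"x": 3,"y": 1.2,"z": 0,"rx": 0,"ry": 0,"rz": 0}]'

```text
time_s: 10.3
ee_pos: [0.6277, -0.0803, 0.1294]
tool_rot: [-180.0, 0.0, 92.8]
ft_force: [0.3, -0.3, -2.1]
finger_gap: 0.0138
finger_force: 45.0
```

```bash
python3 - <<'E'
from h import *
go(.654,.039,.11,92.8)
f=wrist('w5');cv2.imwrite('pics/w5c.png',f['img'][:,80:480,::-1])
a=grab_frame('scene');save('scene2',a)
print(get_state()['ft_force'])
E
```

```text
t 10.3 pos [ 0.6277 -0.0803  0.1294] rot [-1.7997e+02  2.0000e-02  9.2790e+01] gap 0.0138 | d cm [11.79  3.21  1.94] rz -0.0002
[ 0.52611034  0.51661207 -1.63175782]
```

View pics/w5c.png

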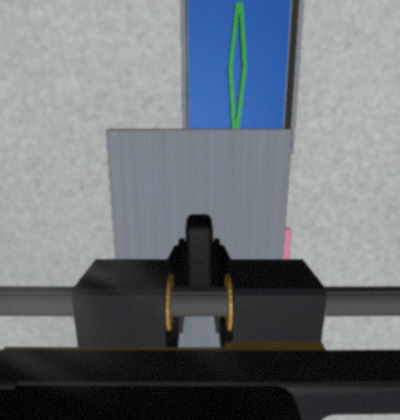

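The wrist view shows the lid held centrally, with its front edge level at row 129 and the tin ahead at (235,60). I check the lid's pose in the grip before placing it.

```bash
python3 - <<'E'
from h import *
f=pickle.load(open('w5.pkl','rb'))
# fit plane from depth on lid patches (tool-frame tilt)
P=[]
for u0,u1,v0,v1 in((195,250,140,225),(305,360,140,225)):
    vv,uu=np.mgrid[v0:v1,u0:u1]; z=f['z_map'][vv,uu].ravel(); n=cv2.undistortPoints(np.c_[uu.ravel(),vv.ravel()].astype(float).reshape(-1,1,2),f['mtx'],f['D']).reshape(-1,2)
    P.append((np.c_[n*z[:,None],z]-f['t'])@f['R'])
P=np.vstack(P);P=P[abs(P[:,2]-np.median(P[:,2]))<.02]
A=np.c_[P[:,:2]-P[:,:2].mean(0),np.ones(len(P))];c=np.linalg.lstsq(A,P[:,2],rcond=None)[0];print('plane slope deg',np.degrees(c[:2]),'z',c[2])
c=cast(f,[[187,129],[371,129]],.1248);print(c, np.linalg.norm(c[1]-c[0]),'yaw',np.degrees(np.arctan2(*(c[1]-c[0])[1::-1])))
yaw=np.deg2rad(2.8); ex=np.array([np.cos(yaw),np.sin(yaw)]);ey=np.array([-ex[1],ex[0]])
print('lid centre est',c[:,:2].mean(0)-.071*ey)
go(.654,.039,.11,92.8)
E
```

```text
plane slope deg [-0.05851641 -0.07757495] z 0.12437922738504611
[[ 0.575347   -0.01134299  0.1248    ]
 [ 0.67263416 -0.00665986  0.1248    ]] 0.09739980931040726 yaw 2.755929050554333
lid centre est [ 0.62745891 -0.07991666]
t 10.4 pos [ 0.6276 -0.0808  0.1295] rot [-1.7998e+02  2.0000e-02  9.2730e+01] gap 0.0137 | d cm [11.84  3.2   1.95] rz -0.0012
```

The lid is level, has yaw 2.8° and is centred on the TCP. I move it over the tin and down. The seated TCP height should be about 0.0346.

Call:
step_arm --steps '[{"x": 2,"y": 0.5,"z": 0,"rx": 0,"ry": 0,"rz": 0},{"x": 4.5,"y": 1.2,"z": 0,"rx": 0,"ry": 0,"rz": 0},{"x": 7,"y": 1.9,"z": 0,"rx": 0,"ry": 0,"rz": 0},{"x": 9.5,"y": 2.6,"z": 1,"rx": 0,"ry": 0,"rz": 0},{"x": 11.2,"y": 3,"z": 2.5,"rx": 0,"ry": 0,"rz": 0},{"x": 11.8,"y": 3.2,"z": 4,"rx": 0,"ry": 0,"rz": 0},{"x": 11.8,"y": 3.2,"z": 5.5,"rx": 0,"ry": 0,"rz": 0},{"x": 11.8,"y": 3.2,"z": 7,"rx": 0,"ry": 0,"rz": 0},{"x": 11.8,"y": 3.2,"z": 7,"rx": 0,"ry": 0,"rz": 0},{"x": 11.8,"y": 3.2,"z": 7,"rx": 0,"ry": 0,"rz": 0}]'

```text
time_s: 11.23
ee_pos: [0.6529, 0.0384, 0.0575]
tool_rot: [-179.8, 0.0, 92.7]
ft_force: [0.5, 0.5, -1.6]
finger_gap: 0.0137
finger_force: 45.0
```

```bash
python3 -c "
from h import *
go(.6539,.0385,.0346,92.8)"
```

```text
t 11.2333 pos [0.6529 0.0384 0.0575] rot [-179.79    0.     92.72] gap 0.0137 | d cm [0.01 0.1  2.29] rz -0.0015
```

Call:
step_arm --steps '[{"x": 0,"y": 0.05,"z": 0.5,"rx": 0,"ry": 0,"rz": 0},{"x": 0,"y": 0.05,"z": 1.0,"rx": 0,"ry": 0,"rz": 0},{"x": 0,"y": 0.05,"z": 1.4,"rx": 0,"ry": 0,"rz": 0},{"x": 0,"y": 0.05,"z": 1.7,"rx": 0,"ry": 0,"rz": 0},{"x": 0,"y": 0.05,"z": 1.9,"rx": 0,"ry": 0,"rz": 0},{"x": 0,"y": 0.05,"z": 2.1,"rx": 0,"ry": 0,"rz": 0},{"x": 0,"y": 0.05,"z": 2.1,"rx": 0,"ry": 0,"rz": 0},{"x": 0,"y": 0.05,"z": 2.1,"rx": 0,"ry": 0,"rz": 0}]'

```text
time_s: 11.9
ee_pos: [0.6548, 0.0399, 0.0385]
tool_rot: [-180.0, 0.0, 92.8]
ft_force: [-0.3, 0.0, -1.8]
finger_gap: 0.0137
finger_force: 45.0
```

Call:
step_arm --steps '[{"x": 0,"y": 0,"z": 0.1,"rx": 0,"ry": 0,"rz": 0},{"x": 0,"y": 0,"z": 0.1,"rx": 0,"ry": 0,"rz": 0},{"x": 0,"y": 0,"z": 0.1,"rx": 0,"ry": 0,"rz": 0}]'

```text
time_s: 12.15
ee_pos: [0.6549, 0.0398, 0.0376]
tool_rot: [180.0, 0.0, 92.8]
ft_force: [-0.6, -0.2, -1.8]
finger_gap: 0.0136
finger_force: 45.0
```

Call:
step_arm --steps '[{"x": -0.1,"y": -0.08,"z": 0,"rx": 0,"ry": 0,"rz": 0},{"x": -0.1,"y": -0.08,"z": 0.1,"rx": 0,"ry": 0,"rz": 0},{"x": -0.1,"y": -0.08,"z": 0.2,"rx": 0,"ry": 0,"rz": 0},{"x": -0.1,"y": -0.08,"z": 0.25,"rx": 0,"ry": 0,"rz": 0},{"x": -0.1,"y": -0.08,"z": 0.25,"rx": 0,"ry": 0,"rz": 0}]'

```text
time_s: 12.57
ee_pos: [0.6539, 0.0387, 0.0347]
tool_rot: [-180.0, -0.0, 92.8]
ft_force: [0.1, 0.2, -0.7]
finger_gap: 0.0137
finger_force: 45.0
```

Call:
step_arm --steps '[{"x": 0,"y": 0,"z": 0.05,"rx": 0,"ry": 0,"rz": 0},{"x": 0,"y": 0,"z": 0.05,"rx": 0,"ry": 0,"rz": 0}]'

```text
time_s: 12.73
ee_pos: [0.6541, 0.0387, 0.0346]
tool_rot: [180.0, 0.0, 92.8]
ft_force: [-1.2, -0.2, -0.5]
finger_gap: 0.0136
finger_force: 45.0
```

The height matches and the force has eased, so the lid is seated. I release and back off.

Call:
step_arm --steps '[{"x": 0,"y": 0,"z": 0,"rx": 0,"ry": 0,"rz": 0},{"x": 0,"y": 0,"z": 0,"rx": 0,"ry": 0,"rz": 0},{"x": 0,"y": 0,"z": 0,"rx": 0,"ry": 0,"rz": 0},{"x": 0,"y": 0,"z": 0,"rx": 0,"ry": 0,"rz": 0},{"x": 0,"y": 0,"z": -2,"rx": 0,"ry": 0,"rz": 0},{"x": 0,"y": 0,"z": -5,"rx": 0,"ry": 0,"rz": 0},{"x": -3,"y": 0,"z": -9,"rx": 0,"ry": 0,"rz": 0},{"x": -6,"y": 0,"z": -13,"rx": 0,"ry": 0,"rz": 0},{"x": -7,"y": 0,"z": -15,"rx": 0,"ry": 0,"rz": 0},{"x": -7,"y": 0,"z": -15,"rx": 0,"ry": 0,"rz": 0}]' --claw 4

```text
time_s: 13.57
ee_pos: [0.662, -0.0349, 0.1945]
tool_rot: [179.2, 0.2, 92.6]
ft_force: [0.5, -0.3, 2.2]
finger_gap: 0.0395
finger_force: 0.0
```

Call:
step_arm --steps '[{"x": 0,"y": 0,"z": 0,"rx": 0,"ry": 0,"rz": 0},{"x": 0,"y": 0,"z": 0,"rx": 0,"ry": 0,"rz": 0}]'

```text
time_s: 13.73
ee_pos: [0.6572, -0.0311, 0.1842]
tool_rot: [-180.0, -0.0, 92.8]
ft_force: [0.1, -0.1, -0.9]
finger_gap: 0.0402
finger_force: 0.0
```

```bash
python3 - <<'E'
from h import *
go(.654,.039,.1,92.8)
f=wrist('w6')
hsv=cv2.cvtColor(f['img'],cv2.COLOR_RGB2HSV); V=hsv[...,2].astype(int)
m=((V<150)).astype(np.uint8);m=cv2.morphologyEx(m,cv2.MORPH_OPEN,np.ones((5,5)))
k=blob(m,(283,125),105);k=k
print('lid',rect(cast(f,k,.030)),k.min(0),k.max(0))
P=[]
for u0,u1,v0,v1 in((240,265,60,190),(300,325,60,190)):
    vv,uu=np.mgrid[v0:v1,u0:u1]; z=f['z_map'][vv,uu].ravel(); n=cv2.undistortPoints(np.c_[uu.ravel(),vv.ravel()].astype(float).reshape(-1,1,2),f['mtx'],f['D']).reshape(-1,2)
    P.append((np.c_[n*z[:,None],z]-f['t'])@f['R'])
P=np.vstack(P);P=P[abs(P[:,2]-np.median(P[:,2]))<.008]
A=np.c_[P[:,:2]-P[:,:2].mean(0),np.ones(len(P))];c=np.linalg.lstsq(A,P[:,2],rcond=None)[0];print('slope deg',np.degrees(c[:2]),'z',c[2])
s=grab_frame('scene');save('s3',s)
a=cv2.resize(f['img'][:250,150:430],(560,500));b=cv2.resize(s['img'][225:345,150:400],(560,269))
cv2.imwrite('pics/fin.png',cv2.resize(np.vstack([a,b])[:,:,::-1],(430,590)))
E
```

```text
t 13.7333 pos [ 0.6572 -0.0311  0.1842] rot [-1.7998e+02 -2.0000e-02  9.2790e+01] gap 0.0402 | d cm [7.02 0.02 8.42] rz -0.0002
lid (array([653.5,  39.9]), 99.4, 141.4, 2.8) [226  49] [332 198]
slope deg [ 0.00603654 -0.07424618] z 0.029550302614369917
```

View pics/fin.png

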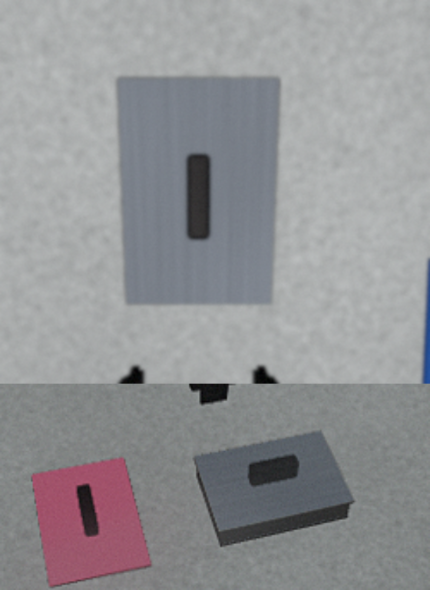

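The final picture shows the lid seated flat on the tin. Its top is at 30 mm with under 0.1° slope, centred at (653.5, 39.9) with yaw 2.8°. The gripper is clear, so I hand the job in.

```bash
python3 -c "
from rig import *
print(finish_job())"
```

```text
the job is handed in; nothing more can be done
None
```

I put the green tweezers flat in the tin and closed it with its grey steel lid, which sits square and level. The job is handed in at about 14 s; I did not touch the nail file or the other lids.

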